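# Line up the test weights by size on the storage strip

## Robot

A 6-joint arm with a two-finger parallel gripper is mounted at the origin on the work surface. World frame = base frame: x ahead of the robot, y to its left, z up, the work surface at z = 0. Lengths are in m, angles in degrees, forces in N, time in s.
With the tool pointing down it reaches from about 0.375 to 0.9 m from the base axis. Payload 3.1 kg.
Tool frame: the origin (TCP) lies at the very end of the fingers, on their centre line; the grasp point (between the pads) lies bot.hold_point_z behind it (bot.hold_point_z is the distance from the TCP to the grasp point, in m); z points along the fingers, y is the line along which they close (so a half turn about z gives the same grasp; the last joint's range is limited). The gripper opens to 87 mm and grips with 3 to 60 N. Pads are 19 mm wide; open, the fingers measure 117 mm over their backs; the gripper's body (75 mm by 190 mm) begins 51 mm behind the grasp point.
Start: joints at [55.663, 30.224, 82.088, -0, 67.689, -10.227], TCP at [0.255, 0.57, 0.189] pointing down, gripper open.
Joint ranges: [-176.69, 176.69], [-43.24, 126.21], [12.49, 139.97], [-82, 262], [0, 151.66], [-163.58, 163.58]. Speed limits (degrees/s): [159.86, 159.86, 180, 180, 180, 180].

## Interface

Orientations are given as a 3x3 rotation matrix whose columns are the frame's x, y, z axes.
In Python, from rig import bot gives the robot as it stands.
- The arm moves only by the tool apply_moves, never from a script. Its argument "plan" is one flat list of numbers, 4 for each row, row after row: the shift along the world's x, y, z normalised to -1 to 1, where 1 is 0.05 m, then the turn about the world's z normalised to -1 to 1, where 1 is 10 degrees. A call has 1 to 12 rows; each row shifts and turns the commanded pose from where the row before left it; what a row does not reach is not made up. A row lasts 1/8 s, in which the tool goes at most 62.5 mm and 10.7 degrees, less where a joint would pass 70% of its speed; a pose out of reach is approached as far as the arm can. A call with a number of a shift or a turn outside -1 to 1 is refused whole. A call with a gripper value outside its range is refused whole. "grip" is the closure, from -1 (fully open) to 1 (shut), so that 0 is half open, set as the call begins (left out, the last holds). The fingers move at their own pace and stop on an object; the grip force is fixed at half the most. Time passes only in rows, so rows that do not move let the fingers close. It gives the time, the measured TCP pose, the force, the opening and the grip force at its end, in the units of the state.
- bot.read_state(): the state, without advancing time (a new reading comes with each control period).
- bot.capture(name): name is "side" or "top" or "wrist"; returns (picture, depth): 384x512x3 uint8, red, green, blue; 384x512 float32, m along the optical axis (not along the pixel's ray), 0 where there is no reading.
- bot.camera_info(name): a dict with "vertical_fov" (degrees; the focal length in pixels is half the picture's height over the tangent of half this angle, whatever the lens; pixels are square), "cx", "cy" (the principal point, pixels), "rvec" (rotation vector, rad) and "tvec" (3), from world to camera coordinates, as OpenCV has them; the wrist camera has in their place "mount" (4x4, takes a point from camera to tool coordinates, whose origin is the TCP and whose axes are the flange's). Camera axes: x right, y down, z forward; pixel columns grow to the right and rows downward; lengths in m; the calibration is good to about 2 mm. A picture is of the moment at which its call begins: read the wrist's pose just before it. camera_info takes no time and is no camera call.
- bot.hand_in(): hands the job in; it is judged then, once.
Trained networks look in the newest picture that a camera, given by its name, has taken for a name from the list of things; names that differ only in an ending like _2 or _b are one class to them, and where a whole thing is asked for, a point or a joint stands for the part that bears it (a point fixed in the world has none). Each returns a list of dicts, best first, with "p" (0 to 1); they miss things now and then, are a little off and sometimes report something else, mostly with a low value. They report only what shows in the picture. A call takes as long as a camera call. They do not tell look-alikes from the thing itself.
- bot.outline_of(camera, target): "mask" (384x512 bool, what is visible of it) and "xy" ([column, row] as shares, 0 to 1, of the picture: columns of its width, rows of its height, amid what is visible of it).
- bot.pinpoint(camera, target): "xy" ([column, row] as shares, 0 to 1, of the picture: columns of its width, rows of its height: a listed point, or the origin of a listed thing).
The state is a dict: "time_s": time; "joint_positions": joint angles; "qvel": joint speeds; "tau": joint torques, N m; "position": TCP position; "tcp_rot": TCP orientation; "force": force on the tool from outside, world axes, zero at the start; "moment": the same for the moment, N m; "opening": opening from 0.0 (shut) to 1.0 (fully open); "grasp_force": force on a finger pad.
Only numpy, scipy, OpenCV 4.12 (cv2) and the standard library are available. Lean on these libraries where they do the work, as an engineer would, in place of code of your own. Each camera call takes 0.05 s, during which the arm holds its last target. There are 200 camera calls.

## Task

Put the four knobbed steel test weights away on the aluminium strip, each standing upright in the middle of its own rubber pad, lined up by size: the largest on the pad next to the black ball knob, then each next smaller one in turn, so that the smallest stands at the far end. Do not let any weight topple on the way.

Things in the scene. Friction and masses are not known exactly. Their poses are not given: they have to be found in the camera images.
- w_tiny_mid (a point): The smallest of the four loose steel test weights: an upright round body 28 mm in diameter and 14 mm tall; on it a thin neck 10 mm in diameter and 14 mm long, and on top a round knob 18 mm in diameter and 16 mm tall to hold it by. 44 mm tall in all. The point lies on its axis, half-way up (22 mm above its underside, so the centre of the knob is 14 mm above the point); z points up its axis. About 0.11 kg.
- w_small_mid (a point): The second smallest of the four loose steel test weights: an upright round body 37 mm in diameter and 22 mm tall; on it a thin neck 10 mm in diameter and 14 mm long, and on top a round knob 18 mm in diameter and 16 mm tall to hold it by. 52 mm tall in all. The point lies on its axis, half-way up (26 mm above its underside, so the centre of the knob is 18 mm above the point); z points up its axis. About 0.22 kg.
- w_mid_mid (a point): The second largest of the four loose steel test weights: an upright round body 46 mm in diameter and 30 mm tall; on it a thin neck 10 mm in diameter and 14 mm long, and on top a round knob 18 mm in diameter and 16 mm tall to hold it by. 60 mm tall in all. The point lies on its axis, half-way up (30 mm above its underside, so the centre of the knob is 22 mm above the point); z points up its axis. About 0.43 kg.
- w_big_mid (a point): The largest of the four loose steel test weights: an upright round body 55 mm in diameter and 38 mm tall; on it a thin neck 10 mm in diameter and 14 mm long, and on top a round knob 18 mm in diameter and 16 mm tall to hold it by. 68 mm tall in all. The point lies on its axis, half-way up (34 mm above its underside, so the centre of the knob is 26 mm above the point); z points up its axis. About 0.75 kg.
- pad_a_top (a point): Black round rubber pad, 60 mm in diameter and 3 mm thick, with a thin grey rim and a small white centre dot, fixed on the aluminium strip; one end of the row. The point is the centre of its upper face, 13 mm above the table. x points across the strip, y along it. The four pads stand in a straight row a, b, c, d, 72 mm apart, on a fixed strip 76 mm wide, 370 mm long and 10 mm thick.
- pad_b_top (a point): Black round rubber pad, 60 mm in diameter and 3 mm thick, with a thin grey rim and a small white centre dot, fixed on the aluminium strip; next to pad a. The point is the centre of its upper face, 13 mm above the table. x points across the strip, y along it. The four pads stand in a straight row a, b, c, d, 72 mm apart, on a fixed strip 76 mm wide, 370 mm long and 10 mm thick.
- pad_c_top (a point): Black round rubber pad, 60 mm in diameter and 3 mm thick, with a thin grey rim and a small white centre dot, fixed on the aluminium strip; next to pad d. The point is the centre of its upper face, 13 mm above the table. x points across the strip, y along it. The four pads stand in a straight row a, b, c, d, 72 mm apart, on a fixed strip 76 mm wide, 370 mm long and 10 mm thick.
- pad_d_top (a point): Black round rubber pad, 60 mm in diameter and 3 mm thick, with a thin grey rim and a small white centre dot, fixed on the aluminium strip; the other end of the row. The point is the centre of its upper face, 13 mm above the table. x points across the strip, y along it. The four pads stand in a straight row a, b, c, d, 72 mm apart, on a fixed strip 76 mm wide, 370 mm long and 10 mm thick.
- ball (a point): Black ball knob, 26 mm in diameter, on a short thin steel post fixed on the strip just beyond one end pad (57 mm from that pad's centre): beyond pad a on some starts, beyond pad d on others. The point is the ball's centre, 46 mm above the table. The other end of the strip carries only a flat plate 4 mm thick.
Mind the look-alikes: they are no part of the job. What is shaped like the part that bears w_tiny_mid but pink is not meant. What is shaped like the part that bears w_mid_mid but green or turquoise is not meant.

How it is judged (in metres and radians):
At the end, for the whole second after the job is handed in: Counting from the pad next to the ball, the weights stand in order largest, second largest, second smallest, smallest, each with its axis within 12 mm of its pad's centre, upright within 0.1 rad, resting on the pad (height within 4 mm), and at rest (((horizontal distance between ball and pad_a_top below 0.1 m and horizontal distance between w_big_mid and pad_a_top below 0.012 m and horizontal distance between w_mid_mid and pad_b_top below 0.012 m and horizontal distance between w_small_mid and pad_c_top below 0.012 m and horizontal distance between w_tiny_mid and pad_d_top below 0.012 m) or (horizontal distance between ball and pad_d_top below 0.1 m and horizontal distance between w_tiny_mid and pad_a_top below 0.012 m and horizontal distance between w_small_mid and pad_b_top below 0.012 m and horizontal distance between w_mid_mid and pad_c_top below 0.012 m and horizontal distance between w_big_mid and pad_d_top below 0.012 m)) and angle between each of w_tiny_mid, w_small_mid, w_mid_mid, w_big_mid's own z axis and vertical below 0.1 rad and height (world z) of w_tiny_mid between 0.031 and 0.039 m and linear speed of each of w_tiny, w_small, w_mid, w_big below 0.02 m/s and height (world z) of w_small_mid between 0.035 and 0.043 m and height (world z) of w_mid_mid between 0.039 and 0.047 m and height (world z) of w_big_mid between 0.043 and 0.051 m); the robot touches nothing.
It fails at once if a weight topples (leans more than 0.8 rad) (angle between any of w_tiny_mid, w_small_mid, w_mid_mid, w_big_mid's own z axis and vertical above 0.8 rad).
It also fails if it takes over 96 s, if anything falls off the work surface, if the arm or the gripper's body presses on something with over 40 N, if the wrist force passes 120 N, or if a joint passes its speed limit or range.

## Working session

There is one attempt and no reset: what is moved stays moved. The work goes in short steps, Python scripts to look and compute and a tool call to move; the robot and the scene stay as the last step left them, time stands still between calls to the robot, and variables do not carry over. Pictures are saved under pics/ and viewed, at most 14 in all, crops included, and the job is handed in when it is done.

Besides the shell and the picture viewer there is one more tool, called after "Emit:" in YAML: its name, and indented under it one key for each argument. apply_moves: Moves the arm, as the interface text tells. Its arguments: {"type":"object","properties":{"plan":{"type":"array","items":{"type":"number"}},"grip":{"type":"number"}},"required":["plan"]}

```bash
ls; mkdir -p pics; cat > h.py <<'E'
import numpy as np, cv2
from rig import bot
def K(ci):
    f=192/np.tan(np.radians(ci["vertical_fov"])/2); return f,ci["cx"],ci["cy"]
def pose(cam,st=None):
    ci=bot.camera_info(cam)
    if "mount" in ci:
        st=st or bot.read_state(); T=np.eye(4);T[:3,:3]=np.array(st["tcp_rot"]);T[:3,3]=st["position"]
        M=T@np.array(ci["mount"]); return M[:3,:3],M[:3,3]
    R=cv2.Rodrigues(np.array(ci["rvec"],float))[0]; return R.T,-R.T@np.array(ci["tvec"],float).ravel()
def onplane(cam,u,v,z,P=None):
    f,cx,cy=K(bot.camera_info(cam)); R,t=P or pose(cam)
    d=R@np.array([(u-cx)/f,(v-cy)/f,1]); return t+d*(z-t[2])/d[2]
def snap(cam,name):
    im,d=bot.capture(cam); cv2.imwrite(f"pics/{name}.png",im[:,:,::-1]); return im,d
E
python3 - <<'E'
from h import *
print(bot.hold_point_z, {k:v for k,v in bot.camera_info("wrist").items()},bot.camera_info("top"))
for c in("top","side"): snap(c,c+"0")
zs=dict(w_tiny_mid=.022,w_small_mid=.026,w_mid_mid=.03,w_big_mid=.034,pad_a_top=.013,pad_b_top=.013,pad_c_top=.013,pad_d_top=.013,ball=.046)
for n,z in zs.items():
  for c in("top","side"):
    for r in bot.pinpoint(c,n)[:4]:
        u,v=r["xy"][0]*512,r["xy"][1]*384
        print(n,c,round(r["p"],2),int(u),int(v),onplane(c,u,v,z).round(3))
E
```

```text
pics
0.0187 {'vertical_fov': 61.611377043543484, 'cx': 259.05606113315844, 'cy': 186.4892855089898, 'mount': array([[ 1.99841772e-04, -9.62512923e-01, -2.71235753e-01,
         7.43388551e-02],
       [ 9.99999299e-01,  5.08895199e-04, -1.06909421e-03,
         7.89908640e-05],
       [ 1.16704757e-03, -2.71235349e-01,  9.62512350e-01,
        -1.96018408e-01],
       [ 0.00000000e+00,  0.00000000e+00,  0.00000000e+00,
         1.00000000e+00]])} {'vertical_fov': 53.80575475524334, 'cx': 252.70288041029528, 'cy': 184.99644590144473, 'rvec': array([ 2.12933887, -2.08630687,  0.23164472]), 'tvec': array([-0.02282661,  0.52126878,  0.81869989])}
w_tiny_mid top 0.67 303 195 [ 0.505 -0.135  0.022]
w_tiny_mid top 0.66 295 226 [ 0.431 -0.116  0.022]
w_tiny_mid top 0.65 326 229 [ 0.425 -0.187  0.022]
w_tiny_mid side 0.71 263 228 [ 0.498 -0.13   0.022]
w_tiny_mid side 0.62 233 250 [ 0.42  -0.193  0.022]
w_tiny_mid side 0.54 237 228 [ 0.44  -0.119  0.022]
w_small_mid top 0.51 96 157 [0.589 0.37  0.026]
w_small_mid side 0.53 259 142 [0.591 0.333 0.026]
w_mid_mid top 0.59 403 216 [ 0.46  -0.367 
[... 386 characters left out ...]
49 [0.62  0.087 0.013]
pad_a_top side 0.54 289 183 [0.619 0.072 0.013]
pad_b_top top 0.73 243 146 [0.629 0.012 0.013]
pad_b_top top 0.33 327 126 [ 0.685 -0.199  0.013]
pad_b_top side 0.56 298 194 [0.625 0.005 0.013]
pad_c_top top 0.77 274 139 [ 0.648 -0.063  0.013]
pad_c_top top 0.58 327 126 [ 0.686 -0.197  0.013]
pad_c_top top 0.45 303 137 [ 0.655 -0.136  0.013]
pad_c_top side 0.6 310 207 [ 0.636 -0.059  0.013]
pad_d_top top 0.76 304 137 [ 0.656 -0.138  0.013]
pad_d_top side 0.78 329 226 [ 0.654 -0.145  0.013]
pad_d_top side 0.45 233 230 [ 0.433 -0.112  0.013]
ball top 0.63 325 129 [ 0.665 -0.186  0.046]
ball top 0.38 244 141 [0.63  0.009 0.046]
ball side 0.51 339 226 [ 0.656 -0.193  0.046]
```

```bash
python3 - <<'E'
import cv2
a=cv2.imread("pics/top0.png");b=cv2.imread("pics/side0.png")
cv2.imwrite("pics/t1.png",cv2.resize(a[90:300,60:450],None,fx=2,fy=2,interpolation=2))
cv2.imwrite("pics/s1.png",cv2.resize(b[110:350,150:420],None,fx=2.4,fy=2.4,interpolation=2))
E
```

```text
(no output)
```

View pics/t1.png

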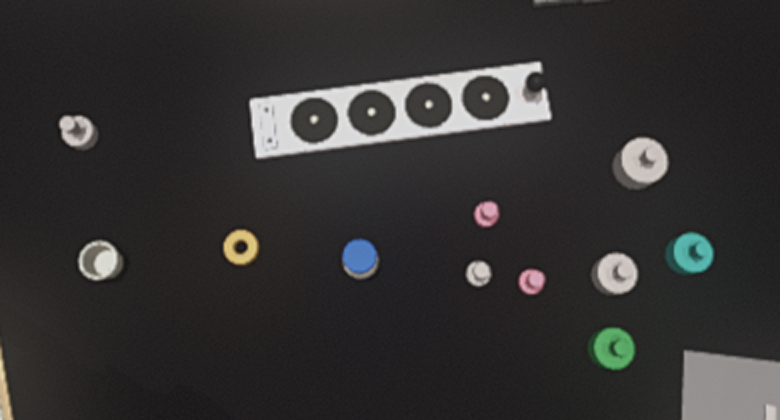

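View pics/s1.png

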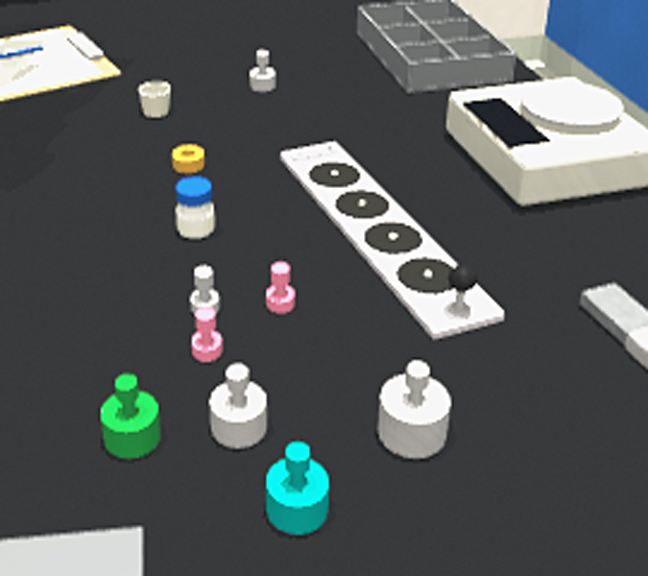

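Top crop, real steel weights: tiny (479,273), small (78,131), mid (615,272) and big (641,162). The look-alikes are pink (487,213) and (531,281), green (613,348) and turquoise (690,252), and they don't count because the weights are steel-coloured. The black ball is at the right end (535,82), next to pad d (486,97), so big goes on d, mid on c, small on b and tiny on a. The crops confirm which weights are which. I'll start with small.

```bash
cat >> h.py <<'E'
H=dict(w_tiny_mid=.022,w_small_mid=.026,w_mid_mid=.03,w_big_mid=.034,pad_a_top=.013,pad_b_top=.013,pad_c_top=.013,pad_d_top=.013,ball=.046)
def see(*names,cam="wrist",name=None,dz=0):
    st=bot.read_state();P=pose(cam,st)if cam=="wrist"else pose(cam)
    im,d=snap(cam,name or "last")
    p=np.array(st["position"]);R=np.array(st["tcp_rot"])
    print("t",st["time_s"],"tcp",p.round(4),"yaw x",np.degrees(np.arctan2(R[1,0],R[0,0])).round(1),"op",st["opening"])
    for n in names:
        for r in bot.pinpoint(cam,n)[:3]:
            u,v=r["xy"][0]*512,r["xy"][1]*384; q=onplane(cam,u,v,H[n]+dz,P)
            print(n,round(r["p"],2),int(u),int(v),"xy",q[:2].round(4),"rows",((q-p)[:2]/.05).round(2), im[int(v),int(u)] if 0<=v<384 and 0<=u<512 else "")
E
python3 -c "
from h import *
see('w_small_mid')
print(bot.read_state()['tcp_rot'])"
```

```text
t 1.0 tcp [0.2553 0.5705 0.1894] yaw x 155.9 op 0.9971774003313365
[[-9.12768493e-01  4.08477268e-01 -4.75895510e-06]
 [ 4.08477268e-01  9.12768492e-01 -2.35608901e-05]
 [-5.28026375e-06 -2.34495631e-05 -1.00000000e+00]]
```

Emit:
apply_moves:
  plan: [0.81, -0.57, 0, -0.71, 0.81, -0.57, 0, -0.71, 0.81, -0.57, 0, -0.71, 0.81, -0.57, 0, -0.71, 0.81, -0.57, 0, -0.71, 0.81, -0.57, 0, -0.71, 0.81, -0.57, 0, -0.71, 0.81, -0.57, 0, -0.71, 0, 0, 0, 0, 0, 0, 0, 0]
  grip: 0

```text
time_s: 2.35
position: [0.5787, 0.3424, 0.189]
tcp_rot: [[-0.158, 0.987, -0.001], [0.987, 0.158, 0.0], [0.0, -0.001, -1.0]]
force: [-0.3, 0.5, -0.2]
opening: 0.501
grasp_force: 0.0
```

```bash
python3 -c "
from h import *
see('w_small_mid','pad_a_top',name='w1')"
```

```text
t 2.35 tcp [0.5787 0.3424 0.189 ] yaw x 99.1 op 0.5009557945075225
w_small_mid 0.58 278 142 xy [0.5962 0.369 ] rows [0.35 0.53] [255 255 255]
```

View pics/w1.png

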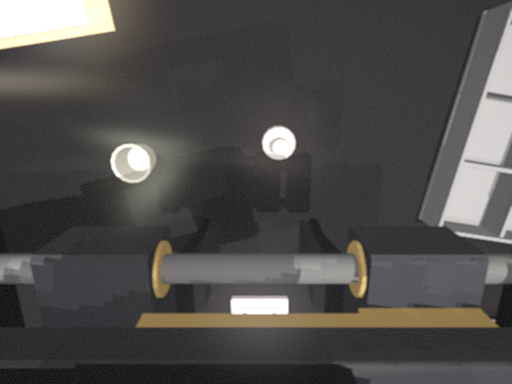

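The wrist view shows the small weight at (278,142), with nothing else close to it. I'll centre over it and drop 60 mm.

Emit:
apply_moves:
  plan: [0.35, 0.53, -0.6, 0, 0, 0, -0.6, 0, 0, 0, 0, 0, 0, 0, 0, 0]

```text
time_s: 3.0
position: [0.5967, 0.3697, 0.1305]
tcp_rot: [[-0.159, 0.987, 0.001], [0.987, 0.159, 0.001], [0.0, 0.001, -1.0]]
force: [0.9, 0.1, 0.3]
opening: 0.502
grasp_force: 0.0
```

```bash
python3 -c "
from h import *
see('w_small_mid',name='w2')
im,d=bot.capture('wrist');st=bot.read_state();P=pose('wrist',st);f,cx,cy=K(bot.camera_info('wrist'))
V,U=np.mgrid[:384,:512];X=np.stack([(U-cx)/f*d,(V-cy)/f*d,d],-1)@P[0].T+P[1]
m=(d>0)&(X[...,2]>.045)&(X[...,2]<.06)&(np.hypot(*(X[...,:2]-np.array(st['position'])[:2]).transpose(2,0,1))<.03)
print(m.sum(),np.median(X[m],0),X[m].min(0),X[m].max(0))"
```

```text
t 3.0 tcp [0.5967 0.3697 0.1305] yaw x 99.2 op 0.5015877818536281
w_small_mid 0.87 259 178 xy [0.5979 0.367 ] rows [ 0.02 -0.05] [225 219 214]
324 [0.5967531  0.36910078 0.05255259] [0.58803586 0.35989896 0.04532326] [0.60525159 0.37690852 0.05428064]
```

View pics/w2.png

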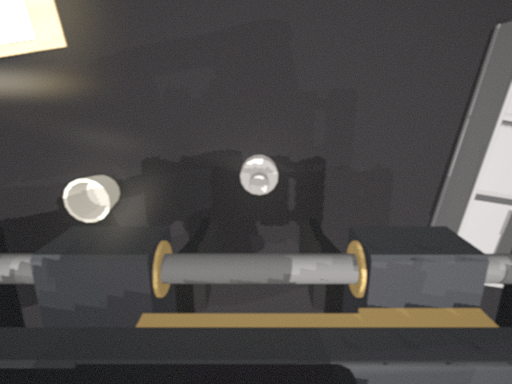

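Small's knob is at (259,178) and the depth puts its centre within about 1 mm of the TCP. Descending to grip.

Emit:
apply_moves:
  plan: [0, -0.02, -0.8, 0, 0, 0, -0.7, 0, 0, 0, -0.4, 0, 0, 0, -0.16, 0, 0, 0, 0, 0, 0, 0, 0, 0]

```text
time_s: 3.9
position: [0.5979, 0.3685, 0.0279]
tcp_rot: [[-0.158, 0.987, 0.003], [0.987, 0.158, 0.001], [0.001, 0.003, -1.0]]
force: [-0.8, 0.2, 0.3]
opening: 0.499
grasp_force: 0.0
```

Emit:
apply_moves:
  plan: [0, 0, 0, 0, 0, 0, 0, 0, 0, 0, 0, 0, 0, 0, 0, 0]
  grip: 1

```text
time_s: 4.4
position: [0.5968, 0.368, 0.0264]
tcp_rot: [[-0.158, 0.987, 0.0], [0.987, 0.158, 0.0], [0.0, 0.0, -1.0]]
force: [0.2, 0.1, -0.2]
opening: 0.131
grasp_force: 0.0
```

```bash
python3 -c "
from h import *
im,d=snap('wrist','w3'); st=bot.read_state();print(st['opening'],st['grasp_force'])
a,_=snap('side','s3')
cv2.imwrite('pics/s3c.png',cv2.resize(np.hstack([a[70:230,180:340],im[100:260,180:340]])[:,:,::-1],None,fx=2.4,fy=2.4))"
```

```text
0.08802075534314334 0.0
```

View pics/s3c.png

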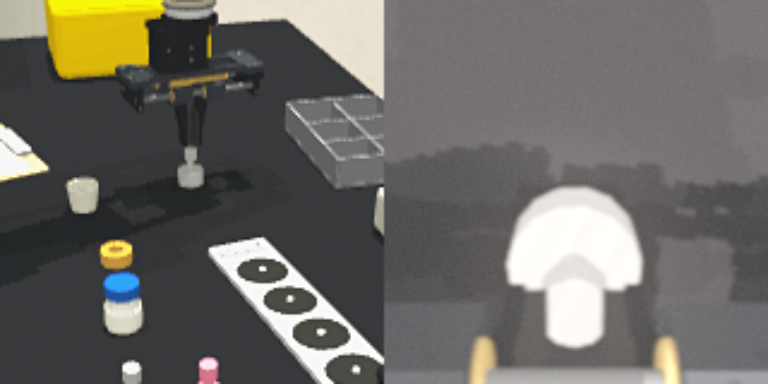

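```bash
python3 -c "
from h import *
st=bot.read_state();im,d=bot.capture('wrist');P=pose('wrist',st);f,cx,cy=K(bot.camera_info('wrist'))
p=np.array(st['position']);print(p,st['opening'],st['grasp_force'],st['force'])
V,U=np.mgrid[:384,:512];X=np.stack([(U-cx)/f*d,(V-cy)/f*d,d],-1)@P[0].T+P[1]-[p[0],p[1],0]
for v in range(170,250,6): print(v,[tuple((X[v,u]*1000).round().astype(int)) if d[v,u]>0 else 0 for u in (225,240,250,259,268,278,290)], im[v,259])
for z0 in(.02,.046,.054):
  m=(d>0)&(abs(X[...,0])<.012)&(X[...,2]>z0)&(X[...,2]<z0+.008)&(abs(X[...,1])<.03);print(z0,m.sum(),X[m].min(0) if m.any() else '',X[m].max(0)if m.any() else '')
for c in['side','top']:
  snap(c,'x'); 
  for r in bot.pinpoint(c,'w_small_mid')[:1]: print(c,r['p'],onplane(c,r['xy'][0]*512,r['xy'][1]*384,.026))
"
```

```text
[0.59674141 0.36795635 0.026317  ] 0.055723188998446464 0.0 [ 0.04144212 -0.28933359  0.46624896]
170 [(np.int64(-28), np.int64(20), np.int64(2)), (np.int64(-17), np.int64(21), np.int64(1)), (np.int64(-10), np.int64(22), np.int64(0)), (np.int64(-4), np.int64(23), np.int64(0)), (np.int64(2), np.int64(24), np.int64(0)), (np.int64(9), np.int64(26), np.int64(1)), (np.int64(18), np.int64(27), np.int64(0))] [108 105 107]
176 [(np.int64(-27), np.int64(15), np.int64(0)), (np.int64(-17), np.int64(17), np.int64(0)), (np.int64(-10), np.int64(18), np.int64(1)), (np.int64(-3), np.int64(19), np.int64(0)), (np.int64(3), np.int64(20), np.int64(0)), (np.int64(10), np.int64(21), np.int64(0)), (np.int64(18), np.int64(23), np.int64(1))] [101  99 101]
182 [(np.int64(-27), np.int64(11), np.int64(0)), (np.int64(-16), np.int64(12), np.int64(0)), (np.int64(-9), np.int64(16), np.int64(9)), (np.int64(-3), np.int64(18), np.int64(14)), (np.int64(3), np.int64(18), np.int64(10)), (np.int64(11), np.int64(17), np.int64(1)), (np.int64(19), np.int64(18), np.int64(0))] [232 228 224]
188 [(np.int64(-26), np.int64(7), np
[... 3158 characters left out ...]
nt64(39), np.int64(146))] [255 253 249]
248 [(np.int64(-14), np.int64(36), np.int64(149)), (np.int64(-10), np.int64(10), np.int64(97)), (np.int64(-6), np.int64(9), np.int64(93)), (np.int64(6), np.int64(-36), np.int64(1)), (np.int64(2), np.int64(10), np.int64(93)), (np.int64(6), np.int64(13), np.int64(97)), (np.int64(1), np.int64(39), np.int64(150))] [100  97  97]
0.02 925 [-0.01197286 -0.00521572  0.02028908] [0.01197464 0.01871094 0.0269778 ]
0.046 349 [-0.00790929 -0.00823725  0.04603454] [0.00638732 0.00938457 0.05397762]
0.054 46 [-0.01197731 -0.00454128  0.05404297] [0.00923111 0.01275113 0.06198173]
side 0.7 [0.58819083 0.34416894 0.026     ]
top 0.64 [0.60160526 0.36945638 0.026     ]
```

The fingers shut just above the knob without touching it, so the real tips sit higher than I assumed. I'll reopen and measure the tips in depth.

Emit:
apply_moves:
  plan: [0, 0, 0, 0, 0, 0, 0, 0, 0, 0, 0, 0, 0, 0, 0, 0]
  grip: 0

```text
time_s: 5.25
position: [0.5968, 0.368, 0.0264]
tcp_rot: [[-0.158, 0.987, 0.0], [0.987, 0.158, 0.0], [0.0, 0.0, -1.0]]
force: [-0.1, -0.0, 0.3]
opening: 0.377
grasp_force: 0.0
```

```bash
python3 -c "
from h import *
st=bot.read_state();im,d=snap('wrist','w4');P=pose('wrist',st);f,cx,cy=K(bot.camera_info('wrist'))
p=np.array(st['position']);print(p,st['opening'])
R=np.array(st['tcp_rot'])
V,U=np.mgrid[:384,:512];X=(np.stack([(U-cx)/f*d,(V-cy)/f*d,d],-1)@P[0].T+P[1]-p)@R
for v in range(150,300,8): print(v,[tuple((X[v,u]*1000).round().astype(int).tolist()) if d[v,u]>0 else 0 for u in (180,195,205,215,225,300,310,320)])
cv2.imwrite('pics/w4c.png',cv2.resize(im[120:320,130:390,::-1],None,fx=3,fy=3))
"
```

```text
[0.59679645 0.36796314 0.02636653] 0.3767726093708134
150 [(38, -55, 25), (38, -45, 25), (38, -38, 27), (38, -31, 26), (38, -24, 26), (38, 28, 25), (38, 35, 27), (38, 42, 26)]
158 [(32, -56, 26), (32, -45, 27), (32, -38, 25), (32, -31, 27), (32, -24, 26), (32, 28, 26), (32, 35, 25), (32, 42, 26)]
166 [(27, -56, 26), (26, -45, 26), (27, -38, 25), (27, -31, 25), (26, -24, 26), (27, 29, 25), (27, 36, 25), (27, 43, 26)]
174 [(21, -56, 25), (21, -45, 24), (21, -38, 25), (21, -31, 25), (21, -24, 26), (21, 29, 26), (21, 36, 26), (21, 43, 26)]
182 [(15, -57, 26), (15, -46, 25), (15, -39, 25), (15, -32, 26), (15, -24, 26), (15, 29, 26), (15, 36, 25), (15, 43, 25)]
190 [(9, -57, 25), (9, -46, 26), (9, -39, 26), (9, -32, 25), (9, -25, 26), (9, 29, 26), (9, 36, 26), (9, 44, 26)]
198 [(3, -57, 26), (3, -46, 25), (3, -39, 26), (3, -32, 26), (3, -25, 26), (3, 30, 27), (3, 37, 25), (3, 44, 25)]
206 [(-3, -57, 25), (-3, -47, 26), (-3, -40, 26), (-3, -32, 26), (-3, -25, 25), (-3, 30, 25), (-3, 37, 25), (-3, 44, 26)]
214 [(-10, -58, 26), (-10, -47, 26), (-9, -40, 26), (-9, -32, 26), (-9, -25, 26), (-9,
[... 664 characters left out ...]
33, 14, -118), (33, 17, -116)]
262 [(34, -20, -122), (31, -17, -119), (32, -14, -120), (33, -12, -121), (32, -9, -119), (32, 11, -120), (32, 13, -120), (32, 16, -120)]
270 [(32, -20, -124), (31, -17, -121), (31, -14, -122), (30, -12, -121), (31, -9, -122), (31, 11, -121), (31, 13, -121), (30, 16, -121)]
278 [(30, -20, -123), (29, -17, -123), (28, -14, -121), (28, -12, -121), (28, -9, -121), (29, 11, -122), (28, 13, -121), (29, 16, -122)]
286 [(28, -20, -124), (14, -21, -102), (3, -21, -86), (1, -18, -83), (-69, -27, 25), (1, 16, -82), (1, 20, -83), (11, 21, -98)]
294 [(25, -21, -123), (12, -21, -104), (0, -21, -88), (-2, -18, -83), (-76, -27, 25), (-3, 16, -83), (-3, 20, -83), (9, 21, -100)]
```

View pics/w4c.png

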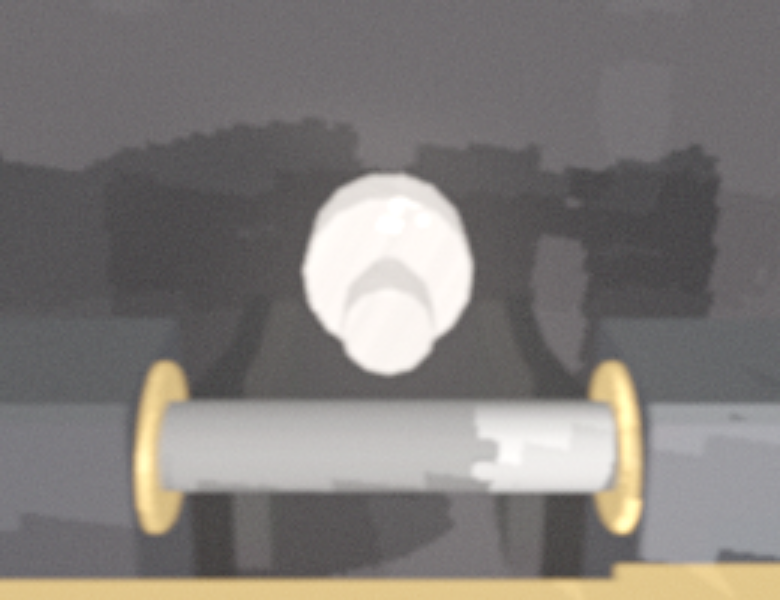

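Depth shows the fingertips end about 33 mm above the reported TCP (crop: finger ends at about (260,300) and (520,300)). I'll use an effective tip of TCP + 33 mm, go down 26 mm more and close. Gripping the 18 mm knob should read an opening of about 0.21.

Emit:
apply_moves:
  plan: [0, 0, -0.2, 0, 0, 0, -0.2, 0, 0, 0, -0.12, 0, 0, 0, 0, 0]

```text
time_s: 5.8
position: [0.596, 0.3677, -0.0008]
tcp_rot: [[-0.158, 0.987, -0.002], [0.987, 0.158, -0.001], [-0.0, -0.002, -1.0]]
force: [0.0, -0.0, 0.3]
opening: 0.502
grasp_force: 0.0
```

Emit:
apply_moves:
  plan: [0, 0, 0, 0, 0, 0, 0, 0, 0, 0, 0, 0, 0, 0, 0, 0, 0, 0, 0, 0]
  grip: 1

```text
time_s: 6.42
position: [0.5968, 0.368, 0.0007]
tcp_rot: [[-0.158, 0.987, 0.0], [0.987, 0.158, 0.0], [0.0, 0.0, -1.0]]
force: [-0.8, 0.2, 1.8]
opening: 0.195
grasp_force: 30.0
```

Gripped: opening 0.195, 30 N. I'll lift and carry it to the -y side of the row, so the wrist camera sees all the pads.

Emit:
apply_moves:
  plan: [0, 0, 0.4, 0, 0, 0, 0.8, 0, 0, -0.3, 0.8, 0, 0.1, -0.6, 0.8, 0, 0.1, -0.9, 0.6, 0, 0.1, -0.9, 0.4, 0, 0.1, -1, 0, 0, 0.1, -1, 0, 0, 0.1, -1, 0, 0, 0.1, -1, 0, 0, 0.1, -1, 0, 0, 0.1, -1, 0, 0]

```text
time_s: 7.92
position: [0.6417, -0.0686, 0.1914]
tcp_rot: [[-0.158, 0.987, 0.001], [0.987, 0.158, -0.0], [-0.0, 0.001, -1.0]]
force: [0.6, 0.6, -2.5]
opening: 0.195
grasp_force: 30.0
```

Emit:
apply_moves:
  plan: [0, -0.9, 0, 0, 0, -0.7, 0, 0, 0, -0.4, 0, 0, 0, 0, 0, 0, 0, 0, 0, 0]

```text
time_s: 8.55
position: [0.6416, -0.1654, 0.1904]
tcp_rot: [[-0.159, 0.987, -0.0], [0.987, 0.159, 0.001], [0.001, -0.0, -1.0]]
force: [0.2, -0.6, -1.6]
opening: 0.198
grasp_force: 30.0
```

```bash
python3 -c "
from h import *
see('pad_a_top','pad_b_top','pad_c_top','pad_d_top',name='w5')"
```

```text
t 8.55 tcp [ 0.6416 -0.1654  0.1904] yaw x 99.1 op 0.19812522115846512
pad_a_top 0.48 76 95 xy [ 0.4281 -0.124 ] rows [-4.27  0.83] [97 93 91]
pad_c_top 0.73 276 68 xy [ 0.6433 -0.0607] rows [0.03 2.09] [252 249 236]
pad_d_top 0.86 276 136 xy [ 0.6563 -0.1341] rows [0.29 0.62] [234 227 216]
```

View pics/w5.png

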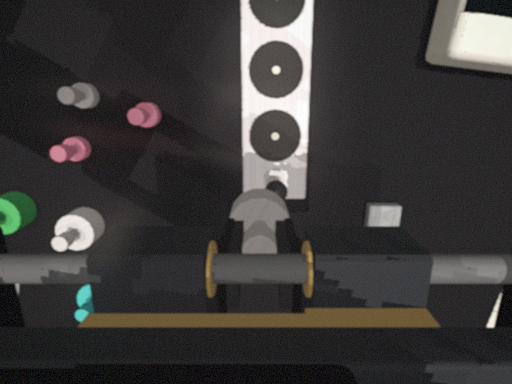

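Wrist view: ball at (276,185), pad d's dot at (276,136), pad c's dot at (276,68), pad b at the top edge. The row runs along (-0.17, 0.985). I'll hover just short of pad b for a closer look.

Emit:
apply_moves:
  plan: [0, 0.6, 0, 0, -0.1, 0.8, -0.3, 0, -0.1, 0.8, -0.5, 0, 0, 0.4, -0.2, 0, 0, 0, 0, 0, 0, 0, 0, 0]

```text
time_s: 9.55
position: [0.6333, -0.0385, 0.1413]
tcp_rot: [[-0.158, 0.987, 0.003], [0.987, 0.158, -0.002], [-0.002, 0.002, -1.0]]
force: [0.4, 0.4, -2.4]
opening: 0.197
grasp_force: 30.0
```

```bash
python3 -c "
from h import *
see('pad_a_top','pad_b_top',name='w6')
im=cv2.imread('pics/w6.png');st=bot.read_state();P=pose('wrist',st)
g=cv2.inRange(im,(170,170,170),(255,255,255));n,l,s,c=cv2.connectedComponentsWithStats(g)
for i in range(1,n):
  if 8<s[i,4]<150: print(c[i].round(1),s[i,4],onplane('wrist',*c[i],.013,P).round(4))"
```

```text
t 9.55 tcp [ 0.6333 -0.0385  0.1413] yaw x 99.1 op 0.19716706331916184
pad_a_top 0.82 264 45 xy [0.6193 0.0795] rows [-0.28  2.36] [233 230 218]
pad_b_top 0.78 265 124 xy [0.6328 0.0084] rows [-0.01  0.94] [234 228 216]
pad_b_top 0.22 256 230 xy [ 0.6418 -0.1059] rows [ 0.17 -1.35] [97 94 91]
[505.4   2. ] 55 [0.8277 0.1493 0.013 ]
[265.3  44.9] 63 [0.6199 0.0802 0.013 ]
[73.8 64.4] 21 [0.444 0.035 0.013]
[474.6  90.8] 43 [0.8261 0.0714 0.013 ]
[265.  123.6] 56 [0.6312 0.0089 0.013 ]
[290.1 168.1] 24 [ 0.6641 -0.0316  0.013 ]
[292.5 180.5] 48 [ 0.669  -0.0442  0.013 ]
[293.9 193.3] 15 [ 0.673  -0.0577  0.013 ]
[292.  204.9] 49 [ 0.6733 -0.0706  0.013 ]
[ 55.1 211.3] 48 [ 0.4245 -0.1173  0.013 ]
[ 69.8 223.3] 69 [ 0.44   -0.1289  0.013 ]
[295.8 227.3] 62 [ 0.6822 -0.0953  0.013 ]
[ 40.7 286. ] 15 [ 0.407  -0.2122  0.013 ]
```

Pad b is at (0.632, 0.0087) and pad a at (0.619, 0.080). Placing small on b.

Emit:
apply_moves:
  plan: [-0.03, 0.5, -0.3, 0, 0, 0.44, -0.7, 0, 0, 0, -0.8, 0, 0, 0, -0.5, 0, 0, 0, -0.14, 0, 0, 0, -0.06, 0, 0, 0, 0, 0, 0, 0, 0, 0]

```text
time_s: 10.7
position: [0.6312, 0.0097, 0.0166]
tcp_rot: [[-0.158, 0.987, 0.002], [0.987, 0.158, -0.0], [-0.001, 0.002, -1.0]]
force: [-0.3, 1.0, -2.5]
opening: 0.199
grasp_force: 30.0
```

Emit:
apply_moves:
  plan: [0, -0.01, -0.05, 0, 0, 0, -0.01, 0, 0, 0, 0, 0, 0, 0, 0, 0]

```text
time_s: 11.2
position: [0.631, 0.0093, 0.0136]
tcp_rot: [[-0.158, 0.987, 0.002], [0.987, 0.158, -0.0], [-0.001, 0.002, -1.0]]
force: [-1.2, 0.9, 6.1]
opening: 0.198
grasp_force: 30.0
```

Emit:
apply_moves:
  plan: [0, 0, 0, 0, 0, 0, 0, 0, 0, 0, 0, 0, 0, 0, 0.3, 0, 0, 0, 0.8, 0, 0, 0, 0.8, 0, 0, 0, 0.6, 0]
  grip: 0

```text
time_s: 12.08
position: [0.6311, 0.0094, 0.1403]
tcp_rot: [[-0.158, 0.987, 0.003], [0.987, 0.158, -0.0], [-0.001, 0.003, -1.0]]
force: [0.0, -0.4, 0.1]
opening: 0.499
grasp_force: 0.0
```

Emit:
apply_moves:
  plan: [-0.8, -0.5, 0.2, 0, -0.8, -0.5, 0.1, 0, -0.8, -0.5, 0, 0, -0.8, -0.5, 0, 0, -0.8, -0.5, 0, 0, 0, 0, 0, 0, 0, 0, 0, 0]

```text
time_s: 12.95
position: [0.4314, -0.116, 0.1532]
tcp_rot: [[-0.157, 0.988, 0.002], [0.988, 0.157, -0.001], [-0.001, 0.002, -1.0]]
force: [-0.2, 0.3, -0.6]
opening: 0.497
grasp_force: 0.0
```

```bash
cat >> h.py <<'E'
def knob(top,r=.05,name="k"):
    "blobs of points at knob-top height near the TCP: centre, size, colour"
    st=bot.read_state();im,d=snap('wrist',name);P=pose('wrist',st);f,cx,cy=K(bot.camera_info('wrist'))
    p=np.array(st['position']);V,U=np.mgrid[:384,:512]
    X=np.stack([(U-cx)/f*d,(V-cy)/f*d,d],-1)@P[0].T+P[1]
    m=(d>0)&(abs(X[...,2]-top)<.004)&(np.hypot(X[...,0]-p[0],X[...,1]-p[1])<r)
    n,l,s,c=cv2.connectedComponentsWithStats(m.astype(np.uint8))
    print("t",st["time_s"],"tcp",p.round(4),"op",round(st["opening"],3))
    for i in range(1,n):
        if s[i,4]>40:
            Q=X[l==i];q=(Q.min(0)+Q.max(0))/2;print(c[i].astype(int),s[i,4],"ctr",q.round(4),"ext",np.ptp(Q,0).round(3),"rows",((q-p)/.05).round(2),"rgb",im[l==i].mean(0).astype(int))
E
python3 -c "
from h import *
see('w_tiny_mid'); knob(.044,.08,name='w7')"
```

```text
t 12.95 tcp [ 0.4314 -0.116   0.1532] yaw x 99.0 op 0.49713754520475906
w_tiny_mid 0.9 323 198 xy [ 0.5039 -0.1367] rows [ 1.45 -0.41] [175 110 124]
w_tiny_mid 0.66 259 175 xy [ 0.4335 -0.1226] rows [ 0.04 -0.13] [159 153 151]
w_tiny_mid 0.57 245 230 xy [ 0.4274 -0.1862] rows [-0.08 -1.4 ] [150  93 104]
t 13.05 tcp [ 0.4317 -0.1155  0.1528] op 0.501
[260 181] 256 ctr [ 0.4343 -0.1226  0.0438] ext [0.017 0.017 0.007] rows [ 0.05 -0.14 -2.18] rgb [151 146 142]
[327 201] 202 ctr [ 0.504  -0.1325  0.0435] ext [0.014 0.017 0.006] rows [ 1.45 -0.34 -2.19] rgb [201 136 151]
[242 237] 230 ctr [ 0.4259 -0.1848  0.0432] ext [0.017 0.017 0.006] rows [-0.12 -1.38 -2.19] rgb [215 152 168]
```

The grey one (rgb 151,146,142) at (260,181) is the tiny weight. The pink ones at (327,201) and (242,237) are look-alikes. Grasping tiny.

Emit:
apply_moves:
  plan: [0.05, -0.14, -0.9, 0, 0, 0, -0.9, 0, 0, 0, -0.7, 0, 0, 0, -0.5, 0, 0, 0, -0.2, 0, 0, 0, 0, 0, 0, 0, 0, 0]

```text
time_s: 13.98
position: [0.4336, -0.1227, -0.0069]
tcp_rot: [[-0.158, 0.987, 0.002], [0.987, 0.158, -0.001], [-0.001, 0.001, -1.0]]
force: [0.8, -0.1, -0.0]
opening: 0.497
grasp_force: 0.0
```

Emit:
apply_moves:
  plan: [0, 0, 0, 0, 0, 0, 0, 0, 0, 0, 0, 0, 0, 0, 0, 0, 0, 0, 0, 0]
  grip: 1

```text
time_s: 14.6
position: [0.433, -0.1227, -0.0075]
tcp_rot: [[-0.158, 0.987, 0.001], [0.987, 0.158, -0.0], [-0.0, 0.0, -1.0]]
force: [0.8, 0.4, 2.5]
opening: 0.194
grasp_force: 30.0
```

Emit:
apply_moves:
  plan: [0, 0, 0.5, 0, 0, 0, 0.9, 0, 0.2, 0.2, 0.9, 0, 0.6, 0.6, 0.7, 0, 0.8, 0.85, 0, 0, 0.8, 0.9, 0, 0, 0.7, 0.8, 0, 0, 0.5, 0.5, 0, 0, 0.13, 0.2, 0, 0, 0, 0, 0, 0, 0, 0, 0, 0]

```text
time_s: 15.98
position: [0.6178, 0.0789, 0.142]
tcp_rot: [[-0.157, 0.988, -0.002], [0.988, 0.157, -0.0], [-0.0, -0.002, -1.0]]
force: [0.1, -0.6, -1.1]
opening: 0.196
grasp_force: 30.0
```

Emit:
apply_moves:
  plan: [0.01, 0.02, -0.8, 0, 0, 0, -0.8, 0, 0, 0, -0.6, 0, 0, 0, -0.35, 0, 0, 0, -0.12, 0, 0, 0, -0.04, 0, 0, 0, 0, 0, 0, 0, 0, 0]

```text
time_s: 16.98
position: [0.6205, 0.081, 0.0079]
tcp_rot: [[-0.158, 0.987, 0.002], [0.987, 0.158, -0.0], [-0.0, 0.002, -1.0]]
force: [0.5, 0.5, -0.9]
opening: 0.192
grasp_force: 30.0
```

Emit:
apply_moves:
  plan: [-0.01, -0.02, -0.03, 0, 0, 0, -0.02, 0, 0, 0, 0, 0, 0, 0, 0, 0]

```text
time_s: 17.48
position: [0.6199, 0.08, 0.0055]
tcp_rot: [[-0.158, 0.987, 0.001], [0.987, 0.158, -0.0], [-0.0, 0.001, -1.0]]
force: [-0.5, -0.9, 5.8]
opening: 0.196
grasp_force: 30.0
```

Emit:
apply_moves:
  plan: [0, 0, 0, 0, 0, 0, 0, 0, 0, 0, 0, 0, 0, 0, 0.3, 0, 0, 0, 0.8, 0, 0, 0, 0.8, 0, 0, 0, 0.6, 0]
  grip: 0

```text
time_s: 18.35
position: [0.6201, 0.08, 0.1323]
tcp_rot: [[-0.158, 0.987, 0.003], [0.987, 0.158, -0.0], [-0.001, 0.003, -1.0]]
force: [-0.4, -0.3, -0.2]
opening: 0.5
grasp_force: 0.0
```

Emit:
apply_moves:
  plan: [-0.3, -0.5, 0.4, 0, -0.46, -0.9, 0.2, 0, -0.46, -0.95, 0, 0, -0.46, -0.95, 0, 0, -0.46, -0.95, 0, 0, -0.46, -0.95, 0, 0, -0.46, -0.95, 0, 0, -0.46, -0.8, 0, 0, -0.2, -0.4, 0, 0, 0, 0, 0, 0, 0, 0, 0, 0]

```text
time_s: 19.73
position: [0.4335, -0.2868, 0.1598]
tcp_rot: [[-0.158, 0.987, 0.0], [0.987, 0.158, 0.0], [0.0, 0.0, -1.0]]
force: [-0.3, 0.1, -0.3]
opening: 0.501
grasp_force: 0.0
```

```bash
python3 -c "
from h import *
see('w_mid_mid'); knob(.06,.09,name='w8')"
```

```text
t 19.725 tcp [ 0.4335 -0.2868  0.1598] yaw x 99.1 op 0.5006167178388404
w_mid_mid 0.73 179 147 xy [ 0.35   -0.2764] rows [-1.67  0.21] [120 210 135]
w_mid_mid 0.7 260 165 xy [ 0.4345 -0.2821] rows [0.02 0.09] [163 159 156]
w_mid_mid 0.69 272 250 xy [ 0.4624 -0.3758] rows [ 0.58 -1.78] [ 60 134 128]
t 19.825 tcp [ 0.4337 -0.2864  0.1596] op 0.505
[173 151] 272 ctr [ 0.3516 -0.2752  0.0595] ext [0.015 0.018 0.007] rows [-1.64  0.22 -2.  ] rgb [117 207 133]
[262 173] 272 ctr [ 0.4362 -0.2825  0.0591] ext [0.017 0.017 0.006] rows [ 0.05  0.08 -2.01] rgb [180 175 171]
```

The grey one at (262,173) is mid. The green one at (173,151) and the turquoise one at (272,250) are look-alikes. Grasping mid.

Emit:
apply_moves:
  plan: [0.04, 0.09, -0.9, 0, 0, 0, -0.9, 0, 0, 0, -0.6, 0, 0, 0, -0.42, 0, 0, 0, -0.2, 0, 0, 0, 0, 0, 0, 0, 0, 0]

```text
time_s: 20.75
position: [0.4359, -0.2833, 0.0092]
tcp_rot: [[-0.158, 0.987, 0.001], [0.987, 0.158, -0.001], [-0.001, 0.001, -1.0]]
force: [-0.5, 0.5, 0.8]
opening: 0.499
grasp_force: 0.0
```

Emit:
apply_moves:
  plan: [0, 0, 0, 0, 0, 0, 0, 0, 0, 0, 0, 0, 0, 0, 0, 0, 0, 0, 0, 0]
  grip: 1

```text
time_s: 21.38
position: [0.4358, -0.2832, 0.0086]
tcp_rot: [[-0.158, 0.987, 0.001], [0.987, 0.158, -0.0], [-0.001, 0.001, -1.0]]
force: [1.9, 1.2, 1.9]
opening: 0.191
grasp_force: 30.0
```

Emit:
apply_moves:
  plan: [0, 0, 0.4, 0, 0, 0, 0.8, 0, 0.2, 0.2, 0.9, 0, 0.6, 0.6, 0.7, 0, 0.8, 0.9, 0, 0, 0.8, 0.9, 0, 0, 0.8, 0.9, 0, 0, 0.6, 0.6, 0, 0, 0.36, 0.32, 0, 0, 0, 0, 0, 0, 0, 0, 0, 0]

```text
time_s: 22.75
position: [0.6413, -0.0622, 0.1468]
tcp_rot: [[-0.158, 0.987, -0.004], [0.987, 0.158, 0.0], [0.001, -0.004, -1.0]]
force: [-0.1, -0.3, -4.1]
opening: 0.195
grasp_force: 30.0
```

Emit:
apply_moves:
  plan: [0, 0, -0.8, 0, 0, 0, -0.8, 0, 0, 0, -0.5, 0, 0, 0, -0.25, 0, 0, 0, -0.1, 0, 0, 0, 0, 0, 0, 0, 0, 0, 0, 0, 0, 0]

```text
time_s: 23.75
position: [0.6439, -0.0621, 0.0269]
tcp_rot: [[-0.158, 0.987, 0.002], [0.987, 0.158, -0.001], [-0.001, 0.002, -1.0]]
force: [-0.6, -0.5, -5.1]
opening: 0.198
grasp_force: 30.0
```

Target TCP z is 0.0217, about 5 mm lower.

Emit:
apply_moves:
  plan: [0, 0, -0.06, 0, 0, 0, -0.04, 0, 0, 0, -0.01, 0, 0, 0, 0, 0, 0, 0, 0, 0]

```text
time_s: 24.38
position: [0.6437, -0.0619, 0.0215]
tcp_rot: [[-0.158, 0.987, 0.001], [0.987, 0.158, -0.0], [-0.0, 0.001, -1.0]]
force: [-1.7, 1.6, 5.3]
opening: 0.198
grasp_force: 30.0
```

Emit:
apply_moves:
  plan: [0, 0, 0, 0, 0, 0, 0, 0, 0, 0, 0, 0, 0, 0, 0.3, 0, 0, 0, 0.8, 0, 0, 0, 0.8, 0, 0, 0, 0.6, 0]
  grip: 0

```text
time_s: 25.25
position: [0.6442, -0.0623, 0.1484]
tcp_rot: [[-0.158, 0.987, 0.003], [0.987, 0.158, -0.001], [-0.001, 0.003, -1.0]]
force: [0.2, -0.6, 0.3]
opening: 0.501
grasp_force: 0.0
```

Emit:
apply_moves:
  plan: [-0.2, -0.8, 0, 0, -0.3, -0.9, 0, 0, -0.3, -0.9, 0, 0, -0.3, -0.9, 0, 0, -0.2, -0.9, 0, 0, -0.1, -0.7, 0, 0, 0, 0, 0, 0, 0, 0, 0, 0]

```text
time_s: 26.25
position: [0.5732, -0.3164, 0.1458]
tcp_rot: [[-0.158, 0.987, 0.0], [0.987, 0.158, 0.001], [0.001, 0.0, -1.0]]
force: [-0.4, 1.1, 1.1]
opening: 0.503
grasp_force: 0.0
```

```bash
python3 -c "
from h import *
see('w_big_mid'); knob(.068,.09,name='w9')"
```

```text
t 26.25 tcp [ 0.5732 -0.3164  0.1458] yaw x 99.1 op 0.5032657121072498
w_big_mid 0.85 257 174 xy [ 0.5719 -0.3167] rows [-0.03 -0.01] [146 143 137]
t 26.35 tcp [ 0.5734 -0.3156  0.1456] op 0.5
[256 185] 312 ctr [ 0.571  -0.3185  0.0675] ext [0.018 0.017 0.006] rows [-0.05 -0.06 -1.56] rgb [179 174 170]
```

Emit:
apply_moves:
  plan: [-0.04, -0.04, -0.8, 0, 0, 0, -0.8, 0, 0, 0, -0.6, 0, 0, 0, -0.28, 0, 0, 0, -0.1, 0, 0, 0, 0, 0, 0, 0, 0, 0]

```text
time_s: 27.28
position: [0.5722, -0.3196, 0.0177]
tcp_rot: [[-0.158, 0.987, 0.002], [0.987, 0.158, -0.002], [-0.002, 0.002, -1.0]]
force: [-0.5, 0.4, 0.1]
opening: 0.497
grasp_force: 0.0
```

Emit:
apply_moves:
  plan: [0, 0, 0, 0, 0, 0, 0, 0, 0, 0, 0, 0, 0, 0, 0, 0, 0, 0, 0, 0]
  grip: 1

```text
time_s: 27.9
position: [0.5709, -0.3191, 0.0165]
tcp_rot: [[-0.158, 0.987, -0.001], [0.987, 0.158, -0.0], [0.0, -0.001, -1.0]]
force: [-1.8, -0.2, 1.5]
opening: 0.194
grasp_force: 30.0
```

Emit:
apply_moves:
  plan: [0, 0, 0.4, 0, 0, 0, 0.8, 0, 0, 0, 0.9, 0, 0.1, 0.3, 0.7, 0, 0.3, 0.7, 0, 0, 0.4, 0.8, 0, 0, 0.4, 0.8, 0, 0, 0.3, 0.7, 0, 0, 0.2, 0.4, 0, 0, 0, 0, 0, 0, 0, 0, 0, 0]

```text
time_s: 29.28
position: [0.6556, -0.135, 0.1561]
tcp_rot: [[-0.158, 0.987, -0.001], [0.987, 0.158, -0.001], [-0.001, -0.001, -1.0]]
force: [-0.4, -0.3, -6.4]
opening: 0.197
grasp_force: 30.0
```

Emit:
apply_moves:
  plan: [0.01, 0, -0.8, 0, 0, 0, -0.8, 0, 0, 0, -0.5, 0, 0, 0, -0.25, 0, 0, 0, -0.1, 0, 0, 0, 0, 0, 0, 0, 0, 0, 0, 0, 0, 0]

```text
time_s: 30.28
position: [0.6575, -0.1342, 0.0349]
tcp_rot: [[-0.158, 0.987, 0.002], [0.987, 0.158, -0.001], [-0.001, 0.002, -1.0]]
force: [0.6, -0.7, -7.3]
opening: 0.197
grasp_force: 30.0
```

Emit:
apply_moves:
  plan: [-0.01, 0, -0.06, 0, 0, 0, -0.04, 0, 0, 0, -0.01, 0, 0, 0, 0, 0, 0, 0, 0, 0]

```text
time_s: 30.9
position: [0.6563, -0.1339, 0.0294]
tcp_rot: [[-0.158, 0.987, 0.0], [0.987, 0.158, -0.0], [-0.0, 0.0, -1.0]]
force: [-3.2, 1.7, 5.8]
opening: 0.194
grasp_force: 30.0
```

Emit:
apply_moves:
  plan: [0, 0, 0, 0, 0, 0, 0, 0, 0, 0, 0, 0, 0, 0, 0.3, 0, 0, 0, 0.8, 0, 0, 0, 0.8, 0, 0, 0, 0.6, 0, -0.2, -0.9, 0.2, 0, 0, -0.5, 0.2, 0, 0, 0, 0, 0, 0, 0, 0, 0]
  grip: 0

```text
time_s: 32.28
position: [0.6459, -0.2031, 0.1726]
tcp_rot: [[-0.158, 0.987, -0.001], [0.987, 0.158, 0.002], [0.002, -0.001, -1.0]]
force: [-0.8, 0.8, -0.8]
opening: 0.498
grasp_force: 0.0
```

```bash
python3 -c "
from h import *
for n,t in(('tiny',.057),('small',.065),('mid',.073),('big',.081)): print(n); knob(t,.3)
snap('side','s9'); snap('wrist','w10')
a=cv2.imread('pics/s9.png')[130:290,220:400];b=cv2.imread('pics/w10.png')[:240,160:400]
cv2.imwrite('pics/fin.png',np.hstack([cv2.resize(a,(450,400)),cv2.resize(b,(340,400))]))"
```

```text
tiny
t 32.275 tcp [ 0.6459 -0.2031  0.1726] op 0.498
[490   6] 550 ctr [ 0.8216 -0.0237  0.057 ] ext [0.041 0.011 0.008] rows [ 3.51  3.59 -2.31] rgb [186 180 169]
[279 161] 392 ctr [ 0.6638 -0.1889  0.057 ] ext [0.023 0.022 0.008] rows [ 0.36  0.28 -2.31] rgb [63 58 57]
small
t 32.325 tcp [ 0.6458 -0.2027  0.1724] op 0.498
[279  24] 41 ctr [ 0.6427 -0.0664  0.065 ] ext [0.016 0.009 0.008] rows [-0.06  2.73 -2.15] rgb [128 123 119]
mid
t 32.375 tcp [ 0.6458 -0.2025  0.1723] op 0.502
[283  14] 401 ctr [ 0.6437 -0.0619  0.0725] ext [0.017 0.017 0.007] rows [-0.04  2.81 -2.  ] rgb [220 214 210]
big
t 32.425 tcp [ 0.646  -0.2025  0.1724] op 0.503
[283 104] 331 ctr [ 0.6564 -0.1334  0.0805] ext [0.018 0.017 0.006] rows [ 0.21  1.38 -1.84] rgb [217 211 207]
```

View pics/fin.png

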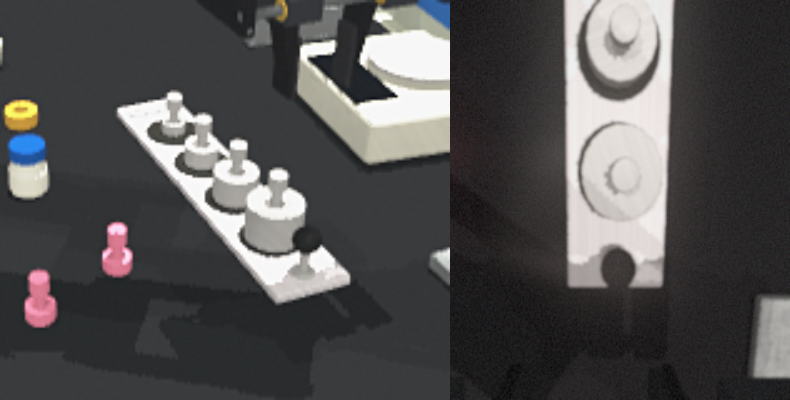

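The side crop shows all four weights upright and centred on their pads, in descending size from the ball at (305,238). The wrist depth puts big and mid within 1 mm of their pad centres. The gripper is clear, so I'm handing in.

```bash
python3 -c "
from h import *
print(bot.hand_in())"
```

```text
the job is handed in; nothing more can be done
None
```

The job is handed in, with no verdict returned: all four steel weights stand upright on their own pads, largest next to the ball (pad d) down to smallest at the far end (pad a), and none toppled on the way.

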